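# Present a sample plate to the code reader

## Robot

A 6-joint arm with a two-finger parallel gripper is mounted at the origin on the work surface. World frame = base frame: x ahead of the robot, y to its left, z up, the work surface at z = 0. Lengths are in mm, angles in rad, forces in N, time in s.
With the tool pointing down it reaches from about 300 to 750 mm from the base axis. Payload 8.5 kg.
Tool frame: the origin (TCP) lies between the finger pads, 19 mm behind the fingertips; this is the grasp point; z points along the fingers, y is the line along which they close (so a half turn about z gives the same grasp; the last joint's range is limited). The gripper opens to 85 mm and grips with 20 to 120 N. Pads are 22 mm wide; open, the fingers measure 114 mm over their backs; the gripper's body (76 mm by 85 mm) begins 54 mm behind the grasp point. The pads swing forward as they close: fully open they stand 13 mm farther back than shut.
Start: joints at [0.902, 0.381, 1.297, -0, 1.464, -0.215], TCP at [241.1, 494.319, 250.022] pointing down, gripper open.
Joint ranges: [-3.11, 3.11], [-0.89, 2.33], [0.22, 2.48], [-1.42, 4.56], [0.17, 2.85], [-2.88, 2.88]. Speed limits (rad/s): [2.39, 2.39, 3.14, 3.14, 3.14, 3.14].

## Interface

Orientations are given as a 3x3 rotation matrix whose columns are the frame's x, y, z axes.
In Python, from workcell import state, read_camera, close_job, masks_of gives the robot as it stands.
- The arm moves only by the shell command python3 -m jog 'ROWS' [FORCE]. ROWS is a JSON object whose one key "commands" holds a list that holds one entry, the list of rows, each a list of 5 numbers: the shift along the world's x, y, z in mm, then the turn about the world's z in rad, then the finger opening in mm, from 0 to 85.4. A call has 1 to 12 rows; each row shifts and turns the commanded pose from where the row before left it; what a row does not reach is not made up. A row lasts 1/10 s, in which the tool goes at most 50 mm and 8.59 degrees, less where a joint would pass 70% of its speed; a pose out of reach is approached as far as the arm can. A call is refused whole if a number of a shift passes 50 or a number of a turn 0.15, either way. A call with a gripper value outside its range is refused whole. The fingers move at their own pace and stop on an object; FORCE is the grip in N (left out, the last holds). Time passes only in rows, so rows that do not move let the fingers close. It gives the time, the measured TCP pose, the force, the opening and the grip force at its end, in the units of the state.
- state(): the state, without advancing time (a new reading comes with each control period).
- read_camera(name): name is "scene" or "side" or "wrist"; returns a dict with "image" (480x640x3 uint8, blue, green, red), "fx", "fy", "cx", "cy" (pixels), "D" ([k1, k2, p1, p2, k3] as OpenCV has them; the pictures are not rectified), "view" (4x4, takes a point from world to camera coordinates). Camera axes: x right, y up, looking along -z (the intrinsics and any distortion apply to the point x, -y, -z); pixel columns grow to the right and rows downward; lengths in mm; the calibration is good to about 2 mm. A picture is of the moment at which its call begins. There is no depth.
- close_job(): hands the job in; it is judged then, once.
Trained networks look in the newest picture that a camera, given by its name, has taken for a name from the list of things; names that differ only in an ending like _2 or _b are one class to them, and where a whole thing is asked for, a point or a joint stands for the part that bears it (a point fixed in the world has none). Each returns a list of dicts, best first, with "conf" (0 to 1); they miss things now and then, are a little off and sometimes report something else, mostly with a low value. They report only what shows in the picture. A call takes as long as a camera call.
- masks_of(query, camera): "region" (480x640 bool, what is visible of it) and "location" ([column, row] in pixels, amid what is visible of it).
The state is a dict: "t": time; "qpos": joint angles; "dq": joint speeds; "effort": joint torques, N m; "position": TCP position; "ee_rot": TCP orientation; "wrist_force": force on the tool from outside, world axes, zero at the start; "ft_torque": the same for the moment, N m; "grip_width": finger opening in mm; "gripper_force": force on a finger pad.
Only numpy, scipy, OpenCV 4.12 (cv2) and the standard library are available. Lean on these libraries where they do the work, as an engineer would, in place of code of your own. Each camera call takes 0.05 s, during which the arm holds its last target. There are 200 camera calls.

## Task

Two glass plates stand on edge in the slotted rack; find the one with a small notch cut from a top corner, which marks its frosted end and label side, and lift it out by its clear end so that the fingers cover none of the frosted end. Present it to the code reader: label face turned upward, square to the lens and centred in front of it about 120 mm away, held still in the air; finish while still holding it there, do not put it down. Leave the blank plate in its slot, do not touch the reader, and leave the bottle, the beaker and the screw ring where they are.

Things in the scene. Friction and masses are not known exactly. Their poses are not given: they have to be found in the camera images.
- plate: Glass sample plate, 100 long (x) x 5 thick (y) x 50 mm high (z), 60 g, standing on edge in a rack slot, turned any way. Origin: centre of its lower edge. +x points to the frosted end (x +20 to +50 mm is opaque white, the rest clear); a 10 x 10 mm notch is cut from that end's upper corner (+x, +z). +y points out of the label face; z is up while it stands. Its lowest 14 mm sit in the slot.
- label (a point): Centre of the label face of the sample plate: plate x +35, y +2.5, z +23 mm; axes as the plate's, +y out of the label. The label is white paper, 20 x 30 mm, with a dark dot code, on one face of the frosted end only. Seen with the notched end on your left and the notch on top, the standing plate shows you its label face.
- blank: The other glass plate, the same 100 x 5 x 50 mm but all clear with four square corners, no frost, notch or label; it stands in another slot of the rack, same frame. To be left alone.
- rack: Fixed black plastic rack, 126 (x) x 140 (y) x 20 mm high, origin under its centre, with three slots along its x at y = -50, 0 and +50 mm, each 14 mm deep and about 101.5 x 6.5 mm. A standing plate rises 36 mm above the rack's top (56 mm above the bench). One slot is empty.
- reader: Fixed code reader on a stand: dark foot 100 mm across (centre 30 mm behind the origin, +x), steel post 16 mm thick, 258 mm high, 45 mm behind the origin, white head 60 x 52 x 50 mm with a black lens ring of 36 mm. The middle of the lens is 235 mm straight above the origin; it looks to the reader's -x (roughly the robot's right, -y) and down at 45 degrees.
- focus (a point): The point 120 mm in front of the middle of the lens, on its axis, where the label is to be held (150 mm above the bench). Its z axis points from there to the lens, 45 degrees above level; its y is level.
- bottle: Bystander: glass bottle with red cap, 70 mm across, 150 mm high, origin under its centre.
- beaker: Bystander: open glass beaker, 70 mm across, 85 mm high, origin under its centre.
- cap: Bystander: red screw ring, 44 mm across, 18 mm high, lying flat, origin under its centre.

How it is judged:
By the outcome, as a careful person would: the job done as asked, in the order asked, and still so for the second after the job is handed in, while the arm keeps its last pose, push and grip.
It also fails if it takes over 38 s, if anything falls off the work surface, if the arm or the gripper's body presses on something with over 40 N, if the wrist force passes 120 N, or if a joint passes its speed limit or range.

## Working session

There is one attempt and no reset: what is moved stays moved. The work goes in short steps, Python scripts to look and compute and a shell command to move; the robot and the scene stay as the last step left them, time stands still between calls to the robot, and variables do not carry over. Pictures are saved under pics/ and viewed, at most 10 in all, crops included, and the job is handed in when it is done.

```bash
ls; mkdir -p pics; cat > h.py <<'E'
import numpy as np,cv2
from workcell import *
def ray(c,px):
    K=np.array([[c['fx'],0,c['cx']],[0,c['fy'],c['cy']],[0,0,1.]])
    u=cv2.undistortPoints(np.array(px,float).reshape(-1,1,2),K,np.array(c['D'],float)).reshape(-1,2)
    V=np.array(c['view']);R=V[:3,:3];o=-R.T@V[:3,3]
    d=np.c_[u[:,0],-u[:,1],-np.ones(len(u))]@R
    return o,d/np.linalg.norm(d,axis=1)[:,None]
def onz(c,px,z):
    o,d=ray(c,px); return o+d*((z-o[2])/d[:,2])[:,None]
def proj(c,P):
    V=np.array(c['view']);P=np.atleast_2d(P)@V[:3,:3].T+V[:3,3]
    K=np.array([[c['fx'],0,c['cx']],[0,c['fy'],c['cy']],[0,0,1.]])
    return cv2.projectPoints(P*[1,-1,-1],np.zeros(3),np.zeros(3),K,np.array(c['D'],float))[0].reshape(-1,2)
E
python3 - <<'E'
from h import *
np.set_printoptions(precision=3,suppress=True)
print(state())
for n in ['scene','side','wrist']:
    c=read_camera(n);cv2.imwrite(f'pics/{n}0.png',c['image']);o,d=ray(c,[[320,240]]);print(n,o,d,c['fx'])
    for q in ['plate','label','blank','rack','reader','bottle','beaker','cap']:
        for m in masks_of(q,n)[:2]:
            ys,xs=np.nonzero(m['region']);print(q,round(m['conf'],2),m['location'],xs.min(),xs.max(),ys.min(),ys.max(),onz(c,[m['location']],0)[0])
E
```

```text
pics
{'t': 0.0, 'qpos': array([ 0.902,  0.381,  1.298,  0.   ,  1.464, -0.215]), 'dq': array([ 0.   ,  0.   ,  0.001, -0.001, -0.001,  0.   ]), 'effort': array([ -0.001, -44.847, -23.127,  -0.   ,   0.005,  -0.   ]), 'position': array([240.951, 494.114, 249.408]), 'ee_rot': array([[-0.899,  0.438, -0.001],
       [ 0.438,  0.899, -0.001],
       [ 0.   , -0.001, -1.   ]]), 'wrist_force': array([0.292, 0.081, 0.167]), 'ft_torque': array([-0.018,  0.018, -0.02 ]), 'gripper_force': 0.0, 'grip_width': 85.6362733445668}
scene [1330.25   435.419  743.507] [[-0.715 -0.335 -0.614]] 484.238791012929
plate 0.58 [240.0, 228.5] 226 248 212 246 [ 511.832 -176.589    0.   ]
label 0.89 [234.7, 229.8] 226 247 215 245 [ 522.605 -185.732    0.   ]
blank 0.9 [219.8, 228.5] 208 230 209 240 [ 534.942 -223.403    0.   ]
blank 0.16 [215.5, 238.4] 183 256 212 258 [ 574.377 -208.924    0.   ]
rack 0.97 [214.5, 238.5] 182 256 212 258 [ 575.833 -210.943    0.   ]
reader 0.65 [407.9, 230.5] 375 429 166 300 [327.414 215.937   0.   ]
bottle 0.8 [260.7, 303.8] 243 281 266 338 [720.648  11.333   0.   ]
beaker 0.9 [
[... 542 characters left out ...]
  0.   ]
reader 0.62 [301.4, 177.4] 275 322 98 224 [567.902 360.564   0.   ]
reader 0.42 [297.8, 114.7] 285 313 98 133 [605.253 618.815   0.   ]
bottle 0.88 [435.9, 244.2] 412 451 206 273 [809.392  94.501   0.   ]
bottle 0.47 [352.7, 357.7] 324 380 345 368 [ 569.237 -136.785    0.   ]
beaker 0.83 [194.1, 169.5] 176 209 148 193 [317.89  437.829   0.   ]
cap 0.72 [224.8, 253.1] 215 234 247 266 [367.945 153.602   0.   ]
cap 0.4 [359.6, 381.8] 332 390 368 394 [ 569.44  -184.625    0.   ]
wrist [173.668 526.826 372.409] [[ 0.261 -0.125 -0.957]] 408.4452833282822
label 0.52 [239.8, 355.6] 195 275 300 406 [352.35  346.679   0.   ]
beaker 0.74 [237.4, 350.5] 196 275 299 406 [345.866 347.473   0.   ]
```

```bash
python3 - <<'E'
import cv2,numpy as np
s=cv2.imread('pics/side0.png');c=cv2.imread('pics/scene0.png')
a=cv2.resize(s[335:445,300:420],(400,367),interpolation=3);b=cv2.resize(c[200:265,175:265],(400,289),interpolation=3)
o=np.zeros((600,800,3),np.uint8);o[:367,:400]=a;o[:289,400:]=b
o[367:600,:310]=cv2.resize(s[90:323],(640,233))[:,165:475]
o[300:600,400:800]=cv2.resize(c,(400,300))
cv2.imwrite('pics/comp0.png',o)
E
```

```text
(no output)
```

View pics/comp0.png

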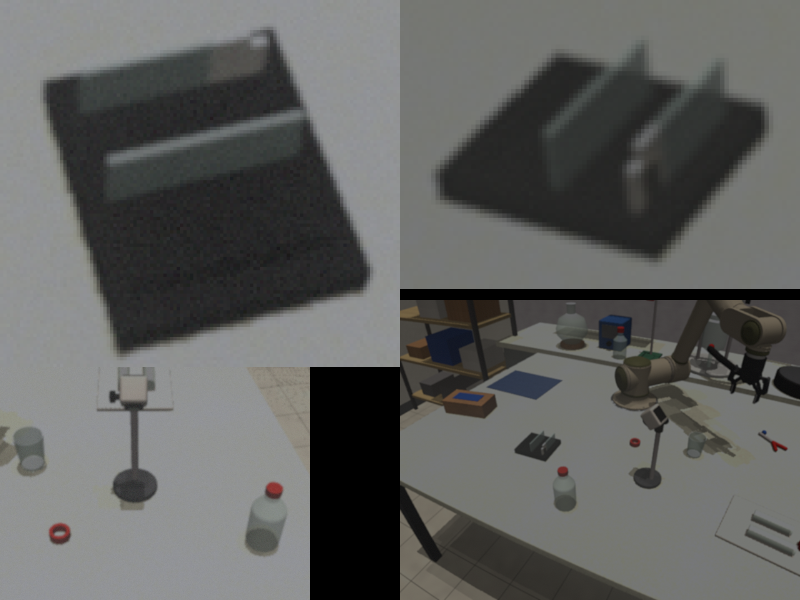

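```bash
python3 - <<'E'
from h import *
from scipy.optimize import minimize
np.set_printoptions(precision=3,suppress=True)
cs={n:read_camera(n) for n in ['side','scene']}
box={'side':(300,335,420,445),'scene':(175,200,265,265)}
M={}
for n,c in cs.items():
    x0,y0,x1,y1=box[n];g=cv2.GaussianBlur(cv2.cvtColor(c['image'],6),(3,3),0)[y0:y1,x0:x1]
    m=(g<65).astype(np.uint8);k,l,s,_=cv2.connectedComponentsWithStats(m);i=1+s[1:,4].argmax()
    pts=np.argwhere(l==i)[:,::-1].astype(np.int32);h=np.zeros(c['image'].shape[:2],np.uint8)
    cv2.fillConvexPoly(h,cv2.convexHull(pts+np.array([x0,y0],np.int32)),1);M[n]=h;print(n,h.sum(),s[i])
def W(p,P):
    a=p[2];R=np.array([[np.cos(a),-np.sin(a),0],[np.sin(a),np.cos(a),0],[0,0,1]]);return np.array(P,float)@R.T+[p[0],p[1],0]
def cost(p):
    t=0
    for n,c in cs.items():
        B=W(p,[[sx*63,sy*70,z] for sx in(-1,1) for sy in (-1,1) for z in (0,20)])
        q=proj(c,B);h=np.zeros((480,640),np.uint8);cv2.fillConvexPoly(h,cv2.convexHull((q*16).astype(np.int32).reshape(-1,1,2)),1,shift=4)
        t+=(h!=M[n]).sum()/M[n].sum()
    return t
best=min((minimize(cost,[565,-205,a],method='Nelder-Mead',options=dict(initial_simplex=np.array([[565,-205,a],[585,-205,a],[565,-185,a],[565,-205,a+.2]]))) for a in (0,.2,.4,-.2)),key=lambda r:r.fun)
print(best.x,best.fun)
# top edge endpoints of plate from predicted slot
for n,c in cs.items():
    im=c['image'].copy();x0,y0,x1,y1=box[n]
    im=cv2.resize(im[y0:y1,x0:x1],None,fx=3.3,fy=3.3,interpolation=3)
    for s in (-50,0,50):
        q=proj(c,W(best.x,[[-50,s,56],[50,s,56],[50,s,20],[-50,s,20]]))
        cv2.polylines(im,[(((q+.5)-[x0,y0])*3.3).astype(np.int32).reshape(-1,1,2)],True,(0,255,0) if s==50 else (0,0,255),1)
    M[n+'i']=im
o=np.zeros((600,800,3),np.uint8);a=M['sidei'];o[:a.shape[0],:a.shape[1]]=a;b=M['scenei'];o[:b.shape[0],400:400+b.shape[1]]=b
a=cv2.resize(cs['side']['image'][90:235,265:330],None,fx=2.3,fy=2.3,interpolation=3)[:230];o[370:370+a.shape[0],:a.shape[1]]=a
b=cv2.resize(cs['scene']['image'][160:305,365:440],None,fx=2.6,fy=2.6,interpolation=3)[:380];o[220:220+b.shape[0],500:500+b.shape[1]]=b
cv2.imwrite('pics/fit.png',o)
E
```

```text
side 6093 [  14   13   96   92 5323]
scene 2102 [   9   13   73   45 1895]
[ 562.599 -202.09     0.061] 0.13103914382572818
```

View pics/fit.png

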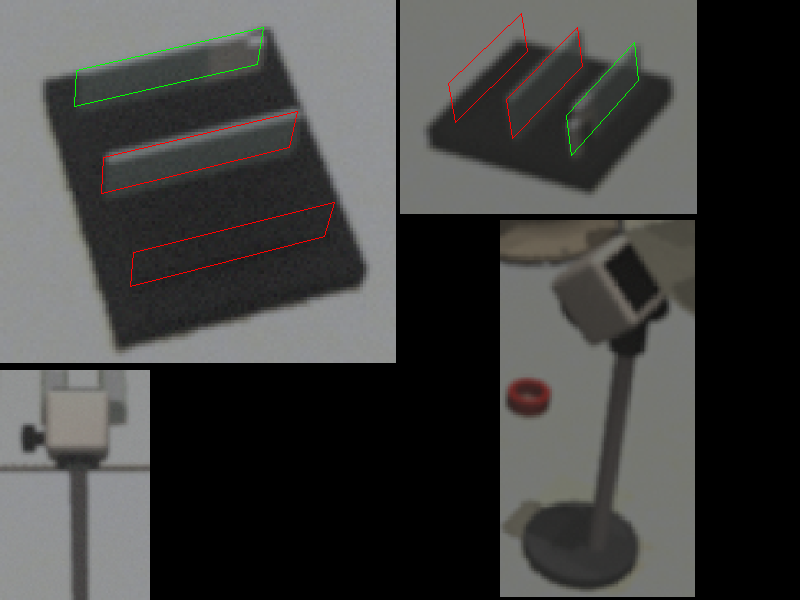

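```bash
python3 -m jog '{"commands":[[[24,-46,8,-0.149,85],[24,-46,8,-0.149,85],[24,-46,8,-0.149,85],[24,-46,8,-0.149,85],[24,-46,8,-0.149,85],[24,-46,8,-0.149,85],[24,-46,0,-0.149,85],[24,-46,0,-0.149,85],[24,-46,0,-0.149,85],[20,-46,0,-0.149,85],[20,-46,0,-0.149,85],[20,-46,0,-0.149,85]]]}'
python3 -m jog '{"commands":[[[12,-30,-20,-0.149,85],[12,-30,-20,-0.149,85],[12,-20,-20,-0.149,85],[10,-5,-20,-0.149,85],[0,0,-20,-0.149,85],[0,0,0,-0.105,85],[0,0,0,0,85]]]}'
python3 - <<'E'
from h import *
np.set_printoptions(precision=3,suppress=True)
s=state();print(s['t'],s['position'],s['ee_rot'],s['qpos'],s['wrist_force'])
c=read_camera('wrist');cv2.imwrite('pics/w1.png',c['image'])
for q in ['plate','label','blank','rack']:
    for m in masks_of(q,'wrist')[:2]:
        ys,xs=np.nonzero(m['region']);print(q,round(m['conf'],2),m['location'],xs.min(),xs.max(),ys.min(),ys.max(),onz(c,[m['location']],56)[0])
E
```

```text
t: 2.65
position: [507.9, -41.2, 295.9]
ee_rot: [[0.627, 0.779, 0.0], [0.779, -0.627, -0.0], [0.0, 0.0, -1.0]]
wrist_force: [0.6, 0.4, -0.4]
grip_width: 84.9
gripper_force: 0.0
t: 3.35
position: [553.4, -124.1, 195.2]
ee_rot: [[0.999, 0.049, -0.001], [0.049, -0.999, 0.001], [-0.001, -0.001, -1.0]]
wrist_force: [-0.3, -0.1, 0.6]
grip_width: 84.8
gripper_force: 0.0
3.35 [ 553.378 -124.137  195.223] [[ 0.999  0.049 -0.001]
 [ 0.049 -0.999  0.001]
 [-0.001 -0.001 -1.   ]] [-0.429  0.455  1.34   0.     1.347  1.093] [-0.314 -0.066  0.565]
plate 0.98 [359.3, 216.3] 353 366 147 296 [ 568.805 -150.875   56.   ]
blank 0.66 [429.0, 216.6] 415 445 147 295 [ 570.931 -197.018   56.   ]
rack 0.85 [420.5, 206.7] 330 523 127 292 [ 577.278 -190.552   56.   ]
```

View pics/w1.png

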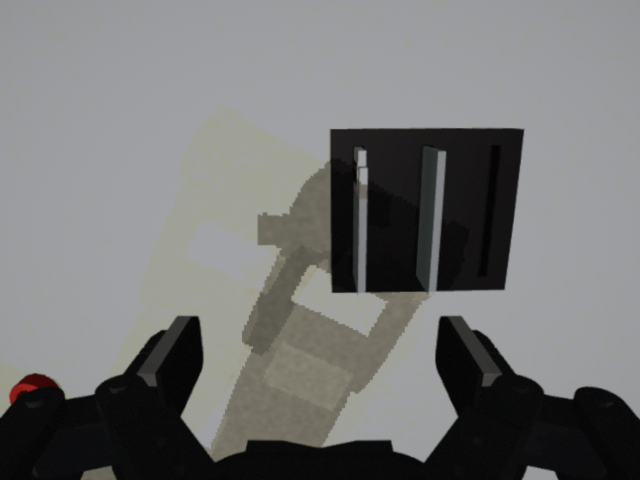

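```bash
python3 - <<'E'
from h import *
np.set_printoptions(precision=1,suppress=True)
c=read_camera('wrist')
print(onz(c,[[362,292],[363,167]],56));print(onz(c,[[360,149]],46))
print(onz(c,[[431,291],[441,152]],56))
print(onz(c,[[331,129],[522,129],[505,289],[331,292]],20))
# reader: foot ellipse via dark masks
for n in('scene','side'):
    c=read_camera(n);m=masks_of('reader',n)[0]['region'];ys,xs=np.nonzero(m)
    print(n,xs.min(),xs.max(),ys.min(),ys.max())
    for r in range(ys.min(),ys.max()+1,4):
        k=xs[ys==r]; print(r,k.min(),k.max(),end='; ')
    print()
    cv2.imwrite(f'pics/{n}1.png',c['image'])
E
```

```text
[[ 514.9 -157.3   56. ]
 [ 601.4 -150.8   56. ]]
[[ 611.9 -149.1   46. ]]
[[ 518.  -205.9   56. ]
 [ 613.7 -199.7   56. ]]
[[ 623.  -130.1   20. ]
 [ 631.6 -267.7   20. ]
 [ 507.  -277.9   20. ]
 [ 497.9 -137.6   20. ]]
scene 374 429 167 301
167 409 413; 171 404 416; 175 396 419; 179 390 422; 183 386 424; 187 387 427; 191 388 428; 195 389 428; 199 392 422; 203 397 421; 207 407 420; 211 409 419; 215 409 416; 219 408 415; 223 408 414; 227 408 413; 231 407 413; 235 407 412; 239 405 412; 243 404 411; 247 403 411; 251 403 410; 255 403 410; 259 402 409; 263 402 409; 267 401 408; 271 381 408; 275 376 413; 279 374 416; 283 374 417; 287 374 417; 291 376 416; 295 380 413; 299 388 409; 
side 277 319 199 224
199 280 284; 203 278 293; 207 277 305; 211 278 315; 215 279 319; 219 283 317; 223 289 310;
```

```bash
python3 -m jog '{"commands":[[[-7,-16,-20,0.017,30],[-6,-15,-20,0,30],[0,0,-30,0,30],[0,0,-25,0,30],[0,0,-15,0,30],[0,0,0,0,30]]]}'
python3 - <<'E'
from h import *
np.set_printoptions(precision=2,suppress=True)
s=state();print(s['t'],s['position'],s['grip_width'],s['ee_rot'][:,0])
c=read_camera('wrist');cv2.imwrite('pics/w2.png',c['image'])
E
```

```text
t: 4.45
position: [539.6, -154.7, 83.9]
ee_rot: [[0.998, 0.067, -0.004], [0.067, -0.998, 0.002], [-0.003, -0.002, -1.0]]
wrist_force: [-0.2, -0.0, -0.3]
grip_width: 30.6
gripper_force: 0.0
4.45 [ 539.59 -154.74   83.92] 30.5594638762861 [ 1.    0.07 -0.  ]
```

View pics/w2.png

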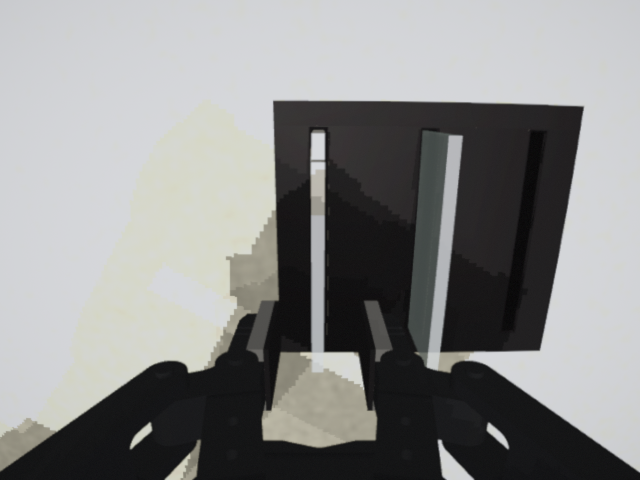

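```bash
python3 -m jog '{"commands":[[[0,0,-21,0,26],[0,0,-20,0,26],[0,0,0,0,26],[0,0,0,0,0],[0,0,0,0,0],[0,0,0,0,0],[0,0,0,0,0],[0,0,0,0,0]]]}' 40
```

```text
t: 5.3
position: [541.1, -154.8, 46.2]
ee_rot: [[0.998, 0.067, 0.002], [0.067, -0.998, -0.0], [0.002, 0.0, -1.0]]
wrist_force: [-0.6, 6.2, 7.8]
grip_width: 4.1
gripper_force: 41.6
```

```bash
python3 -m jog '{"commands":[[[0,0,15,0,0],[0,0,20,0,0],[0,10,15,0,0],[0,35,0,0,0],[0,35,0,0,0],[0,25,0,0,0],[0,0,0,0,0],[0,0,0,0,0]]]}' 40
python3 - <<'E'
from h import *
np.set_printoptions(precision=2,suppress=True)
c=read_camera('side')
im=c['image'];o=np.zeros((600,800,3),np.uint8)
a=cv2.resize(im[270:450,270:450],(400,400),interpolation=3);o[:400,:400]=a
c=read_camera('wrist');o[:400,400:]=c['image'][80:480,120:520]
cv2.imwrite('pics/c3.png',o)
E
```

```text
t: 6.1
position: [540.7, -50.2, 95.3]
ee_rot: [[0.998, 0.068, 0.001], [0.068, -0.998, -0.001], [0.001, 0.001, -1.0]]
wrist_force: [-1.0, -0.4, -0.9]
grip_width: 4.1
gripper_force: 40.5
```

View pics/c3.png

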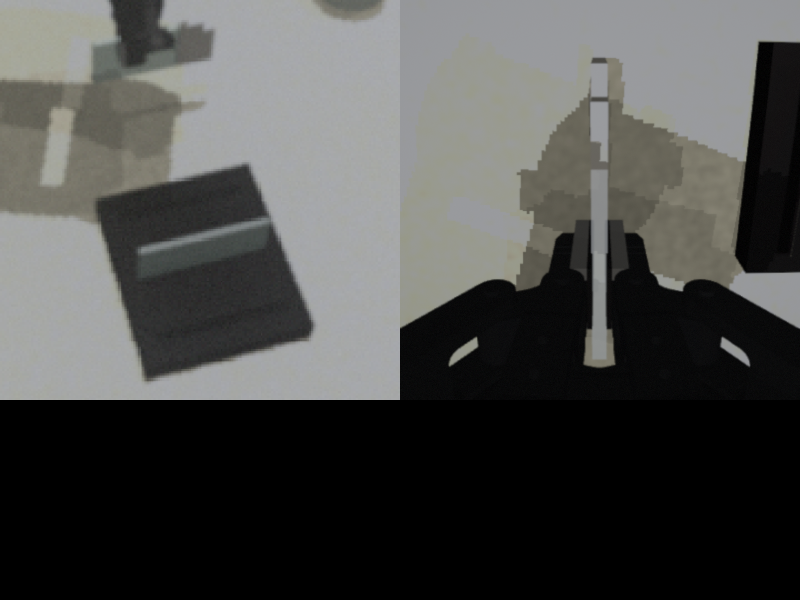

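```bash
python3 -m jog '{"commands":[[[0,0,-25,0,0],[0,0,-20,0,0],[0,0,-6,0,0],[0,0,0,0,0],[0,0,0,0,0]]]}'
python3 -m jog '{"commands":[[[0,0,-2,0,0],[0,0,-1,0,0],[0,0,0,0,0]]]}'
```

```text
t: 6.7
position: [540.9, -50.7, 44.5]
ee_rot: [[0.998, 0.066, 0.001], [0.066, -0.998, -0.0], [0.001, 0.001, -1.0]]
wrist_force: [0.1, -0.4, -0.7]
grip_width: 4.3
gripper_force: 40.5
t: 7.0
position: [540.5, -50.1, 41.0]
ee_rot: [[0.998, 0.067, 0.0], [0.067, -0.998, -0.0], [0.0, 0.0, -1.0]]
wrist_force: [-1.0, 0.7, 0.0]
grip_width: 4.2
gripper_force: 40.5
```

```bash
python3 -m jog '{"commands":[[[0,0,-1,0,0],[0,0,-1,0,0],[0,0,0,0,0]]]}'
python3 -m jog '{"commands":[[[0,0,-1,0,0],[0,0,-1,0,0],[0,0,0,0,0]]]}'
```

```text
t: 7.3
position: [540.6, -50.1, 40.2]
ee_rot: [[0.998, 0.067, 0.001], [0.067, -0.998, -0.001], [0.001, 0.001, -1.0]]
wrist_force: [-5.4, 0.7, 14.7]
grip_width: 4.2
gripper_force: 42.7
t: 7.6
position: [540.6, -50.1, 40.1]
ee_rot: [[0.998, 0.067, 0.002], [0.067, -0.998, -0.001], [0.002, 0.001, -1.0]]
wrist_force: [-11.6, 2.0, 34.9]
grip_width: 4.3
gripper_force: 46.0
```

```bash
python3 -m jog '{"commands":[[[0,0,1,0,4],[0,0,1,0,12],[0,0,0,0,24],[0,0,0,0,24],[0,0,0,0,24],[0,-5,0,0,24],[0,-4,0,0,24],[1,-3,0,0,24],[0,-2,0,0,24],[0,0,0,0,24],[0,0,0,0,24]]]}'
python3 - <<'E'
from h import *
o=np.zeros((600,800,3),np.uint8)
c=read_camera('side');o[:400,:400]=cv2.resize(c['image'][250:370,270:390],(400,400),interpolation=3)
c=read_camera('wrist');o[:400,400:]=c['image'][80:480,120:520]
cv2.imwrite('pics/c4.png',o)
E
```

```text
t: 8.7
position: [541.4, -64.2, 38.7]
ee_rot: [[0.998, 0.067, 0.0], [0.067, -0.998, -0.0], [0.0, 0.0, -1.0]]
wrist_force: [-0.2, 0.3, -0.4]
grip_width: 24.1
gripper_force: 0.1
```

View pics/c4.png

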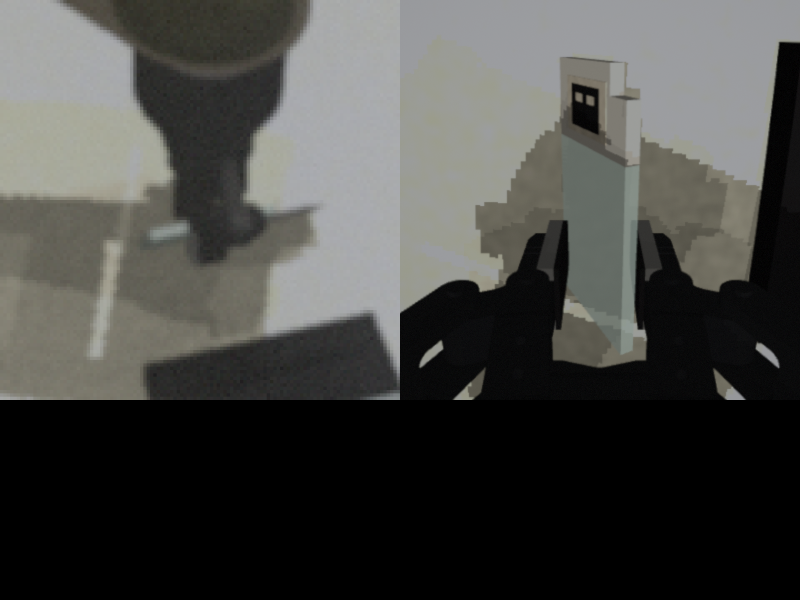

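```bash
python3 -m jog '{"commands":[[[0,3,0,0,24],[0,3,0,0,24],[0,0,-6,0,24],[0,0,-6,0,24],[0,0,-4,0,24],[0,0,0,0,24]]]}'
python3 -m jog '{"commands":[[[0,-3,0,0,30],[0,-3,0,0,36],[0,-3,0,0,42],[1,-3,0,0,48],[0,-3,0,0,54],[0,-3,0,0,60],[0,-2,0,0,64],[0,0,0,0,64],[0,0,0,0,64]]]}'
python3 - <<'E'
from h import *
o=np.zeros((600,800,3),np.uint8)
c=read_camera('side');o[:400,:400]=cv2.resize(c['image'][250:370,270:390],(400,400),interpolation=3)
c=read_camera('wrist');o[:400,400:]=c['image'][80:480,120:520]
cv2.imwrite('pics/c5.png',o)
E
```

```text
t: 9.4
position: [541.1, -58.0, 21.9]
ee_rot: [[0.998, 0.067, -0.001], [0.067, -0.998, 0.0], [-0.001, -0.001, -1.0]]
wrist_force: [-0.1, -0.1, 0.3]
grip_width: 23.9
gripper_force: 0.0
t: 10.3
position: [542.4, -78.1, 22.7]
ee_rot: [[0.998, 0.067, -0.0], [0.067, -0.998, 0.0], [-0.0, -0.0, -1.0]]
wrist_force: [-0.5, 0.3, 0.7]
grip_width: 64.1
gripper_force: 0.0
```

View pics/c5.png

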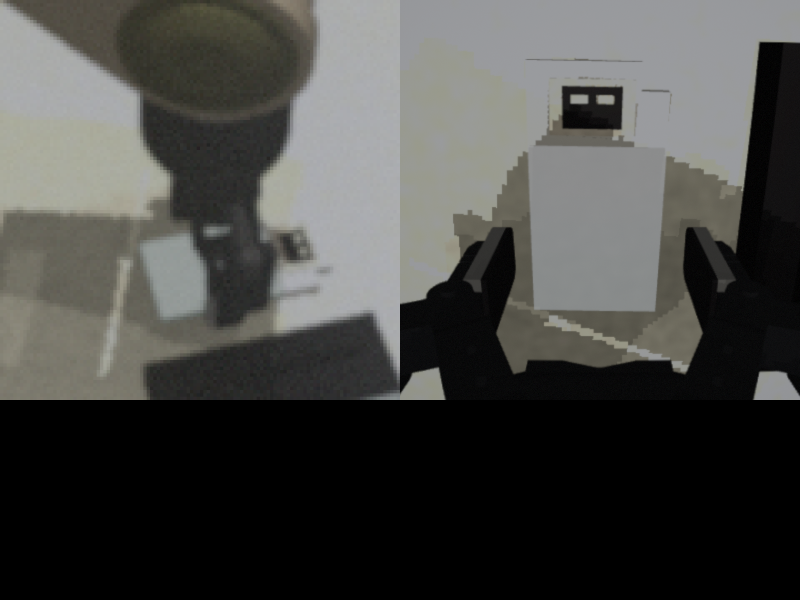

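```bash
python3 -m jog '{"commands":[[[0,0,-3,0,64],[0,0,-2,0,64],[0,0,0,0,50],[0,0,0,0,44],[0,0,0,0,44],[0,0,0,0,44],[0,0,0,0,44]]]}' 25
```

```text
t: 11.1
position: [542.4, -78.1, 17.7]
ee_rot: [[0.998, 0.067, -0.0], [0.067, -0.998, 0.0], [-0.0, -0.0, -1.0]]
wrist_force: [-0.2, 0.3, -0.8]
grip_width: 48.8
gripper_force: 25.9
```

```bash
python3 -m jog '{"commands":[[[0,0,25,0,44],[-20,-20,25,0,44],[-40,-40,0,0,44],[-40,-40,0,0,44],[-26,-27,0,0,44],[0,0,-20,0,44],[0,0,-15,0,44],[0,0,-9,0,44],[0,0,0,0,44],[0,0,0,0,44]]]}' 25
python3 - <<'E'
from h import *
np.set_printoptions(precision=1,suppress=True)
c=read_camera('wrist');cv2.imwrite('pics/w6.png',c['image'])
E
```

```text
t: 12.1
position: [426.0, -195.7, 24.0]
ee_rot: [[0.998, 0.067, 0.0], [0.067, -0.998, -0.0], [0.0, 0.0, -1.0]]
wrist_force: [-0.6, -0.7, -0.4]
grip_width: 48.7
gripper_force: 26.4
```

View pics/w6.png

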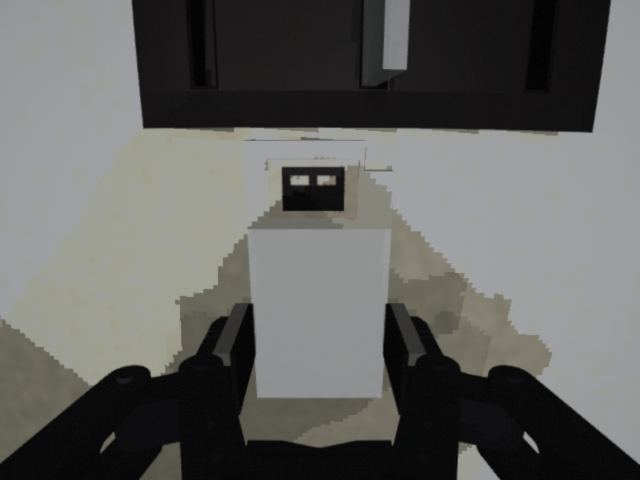

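```bash
python3 - <<'E'
from h import *
np.set_printoptions(precision=1,suppress=True)
c=read_camera('wrist')
print('tip',onz(c,[[246,141],[364,141]],11.3));print('clear',onz(c,[[257,397],[382,397]],11.3),'frost',onz(c,[[248,228],[390,229]],11.3))
print('racktop',onz(c,[[144,128],[305,129],[592,131]],20))
print('tcp',proj(c,[state()['position']]))
# reader candidate fit
for n,p in (('scene',[[395.5,285]]),('side',[[298,211.5]])):
    c=read_camera(n);print(n,onz(c,p,8))
E
```

```text
tip [[ 494.1 -168.5   11.3]
 [ 496.6 -206.6   11.3]]
clear [[ 395.4 -174.1   11.3]
 [ 398.7 -223.8   11.3]] frost [[ 464.9 -169.7   11.3]
 [ 467.8 -218.5   11.3]]
racktop [[ 496.8 -138.7   20. ]
 [ 499.3 -187.6   20. ]
 [ 505.9 -276.5   20. ]]
tcp [[316.3 351.5]]
scene [[546.3 254.4   8. ]]
side [[538.  239.1   8. ]]
```

```bash
python3 -m jog '{"commands":[[[3,0,0,0,44],[1,0,0,0,44],[0,0,0,0,44]]]}' 20
python3 -m jog '{"commands":[[[1,0,0,0,44],[0.5,0,0,0,44],[0,0,0,0,44]]]}'
```

```text
t: 12.6
position: [430.0, -195.8, 23.8]
ee_rot: [[0.998, 0.067, 0.0], [0.067, -0.998, -0.0], [0.0, 0.0, -1.0]]
wrist_force: [0.6, -0.3, -0.6]
grip_width: 48.9
gripper_force: 26.4
t: 12.9
position: [430.4, -195.6, 23.5]
ee_rot: [[0.998, 0.067, -0.002], [0.067, -0.998, 0.001], [-0.002, -0.001, -1.0]]
wrist_force: [-5.4, -1.2, -0.7]
grip_width: 48.8
gripper_force: 26.4
```

```bash
python3 -m jog '{"commands":[[[0.5,0,0,0,44],[0.1,0,3,0,44],[0.2,0,3,0,44],[0.3,0,3,0,44],[0.5,0,3,0,44],[0,0,0,0,44]]]}' 20
python3 - <<'E'
from h import *
np.set_printoptions(precision=1,suppress=True)
c=read_camera('wrist');cv2.imwrite('pics/w7.png',c['image'])
for m in masks_of('label','wrist')[:1]:
    ys,xs=np.nonzero(m['region']);print(m['conf'],m['location'],xs.min(),xs.max(),ys.min(),ys.max())
for m in masks_of('plate','wrist')[:1]:
    ys,xs=np.nonzero(m['region']);print(m['conf'],m['location'],xs.min(),xs.max(),ys.min(),ys.max())
E
```

```text
t: 13.5
position: [432.2, -195.3, 35.8]
ee_rot: [[0.998, 0.067, -0.002], [0.067, -0.998, 0.001], [-0.002, -0.001, -1.0]]
wrist_force: [-6.2, 0.6, -2.0]
grip_width: 48.7
gripper_force: 24.8
0.63 [320.7, 273.5] 249 389 146 405
0.85 [315.9, 273.6] 249 389 146 406
```

```bash
cat >> h.py <<'E'
def angle(c=None):
    """rows of clear end & tip (frost boundary) predicted over theta"""
    s=state();R=s['ee_rot'];p=s['position'];f=R[:,0]*[1,1,0];f/=np.linalg.norm(f);u=np.array([0,0,1.])
    c=c or read_camera('wrist');out=[]
    for th in np.radians(np.arange(0,71,5)):
        X=np.cos(th)*f-np.sin(th)*u;N=np.sin(th)*f+np.cos(th)*u
        piv=p+[0,0,-15.2]
        q=proj(c,[piv+X*71+N*2.5,piv+X*41+N*2.5,piv-X*29+N*2.5])
        out.append([np.degrees(th),*q[:,1]])
    return np.array(out)
E
python3 - <<'E'
from h import *
np.set_printoptions(precision=1,suppress=True)
c=read_camera('wrist');print(angle(c))
i=c['image'];print(i[130:250:2,255].mean(1).astype(int));
E
```

```text
[[  0.  136.4 226.5 397. ]
 [  5.  135.7 223.7 400.4]
 [ 10.  136.6 221.8 403.5]
 [ 15.  138.9 220.9 406.1]
 [ 20.  142.5 220.9 408.2]
 [ 25.  147.2 221.7 409.7]
 [ 30.  152.8 223.2 410.7]
 [ 35.  159.2 225.4 411. ]
 [ 40.  166.3 228.3 410.7]
 [ 45.  174.  231.7 409.7]
 [ 50.  182.2 235.7 407.9]
 [ 55.  190.9 240.1 405.5]
 [ 60.  199.9 245.  402.3]
 [ 65.  209.3 250.3 398.4]
 [ 70.  219.  256.  393.7]]
[ 23  23  23  21  24  24  24  40 161 168 168 168 168 168 169 168 169 168
 168 168 169 168 169 169 168 168 169 169 168 169 169 169 168 169 169 168
 169 168 169 169 169 168 169 169 169 169 139 116 115 126 154 155 155 155
 155 155 155 155 155 156]
```

View pics/w7.png

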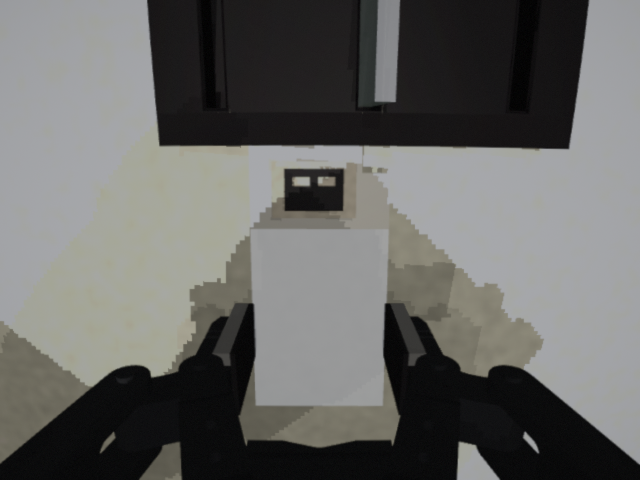

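```bash
python3 -m jog '{"commands":[[[0.6,0,3,0,44],[0.7,0,3,0,44],[0.9,0,3,0,44],[1,0,2.9,0,44],[1.1,0,2.8,0,44],[1.2,0,2.8,0,44],[1.4,0,2.8,0,44],[1.4,0,2.7,0,44],[0,0,0,0,44]]]}'
python3 - <<'E'
from h import *
np.set_printoptions(precision=1,suppress=True)
m=None;c=read_camera('wrist')
m=masks_of('plate','wrist')[0];ys,xs=np.nonzero(m['region']);print(m['conf'],xs.min(),xs.max(),ys.min(),ys.max())
i=c['image'].astype(int);print(i[140:280:3,260].mean(1).astype(int));print(i[380:430:2,320].mean(1).astype(int))
E
```

```text
t: 14.6
position: [441.4, -195.9, 59.2]
ee_rot: [[0.998, 0.067, 0.001], [0.067, -0.998, -0.001], [0.001, 0.001, -1.0]]
wrist_force: [-3.9, 1.3, -0.9]
grip_width: 48.5
gripper_force: 20.6
0.72 252 386 164 421
[ 26  26  25  23  22  22  24  22  49 171 171 171 172 172 172 171 171 172
 171 171 172 172 172 172 172 171 169 119 118 117 118 118 137 158 160 160
 161 161 161 161 161 160 160 160 161 162 162]
[162 162 163 162 162 162 163 162 163 162 162 162 162 162 161 161 161 161
 161 162 152 119 121 122 122]
```

```bash
cat >> h.py <<'E'
def rows(c,th,s,h,p=None,R=None):
    st=state();R=st['ee_rot'];p=st['position'];f=R[:,0]*[1,1,0];f/=np.linalg.norm(f);u=np.array([0,0,1.])
    X=np.cos(th)*f-np.sin(th)*u;N=np.sin(th)*f+np.cos(th)*u;piv=p-[0,0,h]
    return proj(c,[piv+X*(100-s)+N*2.5,piv+X*(70-s)+N*2.5,piv-X*s+N*2.5])[:,1]
E
python3 - <<'E'
from h import *
from scipy.optimize import least_squares
np.set_printoptions(precision=2,suppress=True)
c=read_camera('wrist')
f=lambda ob,h0=None:(lambda r:(np.degrees(r.x[0]),r.x[1:],r.fun))(least_squares(lambda v:np.array([*(rows(c,v[0],v[1],v[2] if h0 is None else h0)-ob)]),[.2,29,15] if h0 is None else [.2,29]))
r=least_squares(lambda v:rows(c,0,v[0],v[1])-[141,228.5,397],[29,15]);print(r.x,r.fun)
h=r.x[1]
print(f([146,229,405.5],h),f([146,229,405.5]))
g=c['image'].astype(int).mean(2)
# frost boundary: look at several columns
for col in (262,350,370,380): print(col,g[200:290:3,col].astype(int))
E
```

```text
[30.4  17.18] [-0.33  0.52 -0.21]
(np.float64(7.885718536246664), array([32.06]), array([-1.1 ,  0.69,  0.57])) (np.float64(9.690787609703635), array([32.44, 18.74]), array([ 0., -0., -0.]))
262 [172 172 172 172 172 145 122 117 117 118 118 119 138 159 159 160 160 161
 161 161 161 160 160 160 160 161 161 159 158 158]
350 [135 134 133 133 132 129 130 131 134 126 118 119 149 158 158 157 157 157
 157 157 158 158 159 158 157 157 158 159 159 159]
370 [138 137 137 138 138 137 138 138 138 138 138 138 152 157 157 157 156 156
 156 157 158 157 157 157 158 159 158 159 158 158]
380 [134 135 136 137 138 137 136 137 138 139 138 138 159 163 164 161 160 159
 159 159 160 160 160 161 161 161 161 158 158 158]
```

```bash
cat >> h.py <<'E'
from scipy.optimize import least_squares
def fit(c,ob,h0=None):
    r=least_squares(lambda v:rows(c,v[0],v[1],v[2] if h0 is None else h0)-ob,[.4,30,17] if h0 is None else [.4,30]);return np.degrees(r.x[0]),r.x[1:],r.fun
def edges(c):
    g=c['image'].astype(int).mean(2)
    for col,a,b in ((262,130,215),(370,205,290),(380,205,290),(320,385,445)):
        v=cv2.GaussianBlur(g[a:b,col].reshape(-1,1),(1,3),0).ravel();d=np.diff(v);print(col,a+1+d.argmax(),round(d.max()),a+1+d.argmin(),round(d.min()))
E
python3 - <<'E'
from h import *
np.set_printoptions(precision=2,suppress=True)
c=read_camera('wrist');edges(c)
print(fit(c,[165,236.5,421]),fit(c,[165,236.5,421],17.2))
E
```

```text
262 165 53 137 -3
370 235 6 282 0
380 235 8 245 -2
320 424 1 421 -18
(np.float64(27.505241884145125), array([35.89, 19.87]), array([0., 0., 0.])) (np.float64(30.930992972602052), array([34.18]), array([ 0.22, -1.49,  1.09]))
```

```bash
python3 -m jog '{"commands":[[[1.3,0,2.5,0,44],[1.4,0,2.4,0,44],[1.5,0,2.4,0,44],[1.6,0,2.3,0,44],[1.7,0,2.2,0,44],[1.8,0,2.1,0,44],[0,0,0,0,44]]]}'
python3 - <<'E'
from h import *
np.set_printoptions(precision=2,suppress=True)
c=read_camera('wrist');edges(c)
m=masks_of('plate','wrist')[0];ys,xs=np.nonzero(m['region']);print(m['conf'],xs.min(),xs.max(),ys.min(),ys.max())
g=c['image'].astype(int).mean(2)
print(g[160:275:3,262].astype(int),g[400:445:2,320].astype(int))
E
```

```text
t: 15.5
position: [450.7, -195.8, 72.9]
ee_rot: [[0.998, 0.067, 0.0], [0.067, -0.998, -0.0], [0.0, 0.0, -1.0]]
wrist_force: [-3.1, 0.9, 0.7]
grip_width: 48.1
gripper_force: 20.6
262 183 56 144 -2
370 243 6 273 -1
380 277 2 236 -9
320 429 1 424 -12
0.96 251 389 182 424
[ 24  23  25  23  25  25  24  24 167 170 170 170 170 170 170 170 170 170
 170 170 167 117 117 117 117 116 117 117 142 150 157 157 158 158 158 158
 157 157 157] [158 159 158 159 159 159 159 159 159 159 159 159 134 127 127 128 128 129
 128 125 124 124 124]
```

```bash
python3 - <<'E'
from h import *
np.set_printoptions(precision=2,suppress=True)
c=read_camera('wrist')
for h in (None,17.2,18.5): print(fit(c,[183,244,424],h))
cs={n:read_camera(n) for n in ('scene','side')}
for n in cs:
    cv2.imwrite(f'pics/{n}2.png',cs[n]['image'])
    for m in masks_of('reader',n): 
        ys,xs=np.nonzero(m['region']);print(n,m['conf'],xs.min(),xs.max(),ys.min(),ys.max(),m['region'].sum())
E
```

```text
(np.float64(41.11525571064248), array([37.86, 21.98]), array([-0.,  0.,  0.]))
(np.float64(44.309483415878134), array([35.03]), array([ 0.53, -1.11,  0.45]))
(np.float64(43.494729484362985), array([35.8]), array([ 0.39, -0.83,  0.35]))
scene 0.81 374 430 166 301 3033
side 0.62 276 321 99 222 2174
```

```bash
python3 -m jog '{"commands":[[[1.2,0,1.3,0,44],[1.3,0,1.3,0,44],[0,0,0,0,44]]]}'
python3 -m jog '{"commands":[[[0,0,0,0,44],[-4,0,4,0,44],[-15,0,10,0,44],[-15,0,20,0,44],[0,0,0,0,44]]]}' 60
cat > rd.py <<'E'
from h import *
from scipy.optimize import minimize
np.set_printoptions(precision=2,suppress=True)
cs={n:read_camera(n) for n in ('scene','side')}
M={n:max(masks_of('reader',n),key=lambda m:m['region'].sum())['region'] for n in cs}
a=np.linspace(0,2*np.pi,24,endpoint=False);C=np.c_[np.cos(a),np.sin(a)]
def parts(p):
    cz,sz=np.cos(p[2]),np.sin(p[2]);R=np.array([[cz,-sz,0],[sz,cz,0],[0,0,1]])
    foot=np.vstack([np.c_[C*50+[30,0],0*a+z] for z in (0,12)]);post=np.vstack([np.c_[C*8+[45,0],0*a+z] for z in (0,258)])
    A=np.array([-.7071,0,-.7071]);B=np.array([-.7071,0,.7071]);Y=np.array([0,1,0])
    hd=np.array([[0,0,235]-A*t+Y*u+B*v for t in (3,53) for u in (-30,30) for v in (-26,26)]) if p[3:]==() else None
    return [P@R.T+[p[0],p[1],0] for P in (foot,post)],R
def sil(c,p,dims):
    (f,po),R=parts(tuple(p));h=np.zeros((480,640),np.uint8)
    A=np.array([-.7071,0,-.7071]);B=np.array([-.7071,0,.7071]);Y=np.array([0,1,0]);L,w,v=dims
    hd=np.array([[0,0,235]-A*t+Y*s*w/2+B*q*v/2 for t in (2,2+L) for s in (-1,1) for q in (-1,1)])@R.T+[p[0],p[1],0]
    for P in (f,po,hd): cv2.fillConvexPoly(h,cv2.convexHull((proj(c,P)*16).astype(np.int32).reshape(-1,1,2)),1,shift=4)
    return h
if __name__=='__main__':
    for dims in ((60,52,50),(50,60,52),(50,52,60),(52,60,50)):
        co=lambda p:sum((sil(cs[n],p,dims)!=M[n]).sum()/M[n].sum() for n in cs)
        b=min((minimize(co,[540,220,y],method='Nelder-Mead',options=dict(initial_simplex=np.array([[540,220,y],[560,220,y],[540,245,y],[540,220,y+.25]]))) for y in (1.3,1.57,1.8)),key=lambda r:r.fun)
        print(dims,b.x,b.fun)
E
python3 rd.py
```

```text
t: 16.15
position: [453.2, -195.9, 75.5]
ee_rot: [[0.998, 0.067, 0.0], [0.067, -0.998, -0.0], [0.0, 0.0, -1.0]]
wrist_force: [-3.0, 1.3, -0.4]
grip_width: 48.1
gripper_force: 20.6
t: 16.65
position: [418.8, -196.4, 111.2]
ee_rot: [[0.998, 0.066, 0.003], [0.066, -0.998, -0.003], [0.003, 0.003, -1.0]]
wrist_force: [-0.0, -0.5, -0.1]
grip_width: 45.5
gripper_force: 60.6
(60, 52, 50) [539.46 223.73   1.38] 0.4760920224021054
(50, 60, 52) [538.44 225.24   1.35] 0.4897612153807005
(50, 52, 60) [535.24 226.57   1.27] 0.41770028816461835
(52, 60, 50) [538.63 224.32   1.36] 0.5003991779170076
```

```bash
python3 - <<'E'
from h import *
np.set_printoptions(precision=1,suppress=True)
c=read_camera('wrist');cv2.imwrite('pics/w8.png',c['image'])
m=masks_of('plate','wrist')[0];ys,xs=np.nonzero(m['region']);print(m['conf'],xs.min(),xs.max(),ys.min(),ys.max())
for r in range(ys.min(),ys.max()+1,12):
    k=xs[ys==r];print(r,k.min(),k.max(),end='; ')
k,_=cv2.findContours(m['region'].astype(np.uint8),0,2);k=max(k,key=cv2.contourArea);print(cv2.approxPolyDP(k,4,True).reshape(-1,2).tolist())
m=masks_of('label','wrist')[:2];print([(x['conf'],x['location'],int(x['region'].sum())) for x in m])
g=c['image'].astype(int).mean(2);print(g[150:300:4,300].astype(int),g[150:300:4,262].astype(int),g[395:440:2,320].astype(int),g[395:440:2,270].astype(int),g[395:440:2,370].astype(int))
E
```

```text
0.9 253 387 168 424
168 289 324; 180 257 352; 192 257 376; 204 257 378; 216 257 378; 228 257 379; 240 256 379; 252 256 380; 264 256 381; 276 256 381; 288 255 381; 300 254 382; 312 260 378; 324 261 378; 336 261 377; 348 261 378; 360 260 379; 372 256 382; 384 253 385; 396 253 386; 408 253 386; 420 253 385; [[258, 171], [254, 300], [261, 313], [261, 355], [253, 383], [253, 420], [385, 420], [386, 388], [377, 347], [382, 297], [376, 192], [354, 190], [351, 169]]
[(0.63, [318.9, 301.4], 30886)]
[142 139 137 136  88 135 140 138 134  83   7  21  83  29   6   6   5   6
  25  89  89  90  97 123 124 123 124 125 124 124 125 124 124 124 124 124
 125 125] [137 138 138 138 139 138 138 137 138 138 138 138 138 138 138 138 138  89
  89  89  89  90  92 124 127 127 127 127 126 126 127 127 126 123 124 124
 124 124] [131 131 130 130 130 130 130 130 130 130 131 133 132 127 103 101 102 104
 107 109 109 108 108] [133 133 133 133 133 132 132 132 132 130 129 130 130 129 108  99  98  95
  94  93  92  93  79] [129 129 129 129 129 130 131 132 140 139 140 139 139 137 137 138 138 137
 138 139 138 138 119]
```

```bash
python3 - <<'E'
from h import *
np.set_printoptions(precision=2,suppress=True)
c=read_camera('wrist')
for h in (None,17.2,19,21): print(fit(c,[169.5,241,422],h))
# 4-corner pose via solvePnP in tool frame
st=state();K=np.array([[c['fx'],0,c['cx']],[0,c['fy'],c['cy']],[0,0,1.]])
O=np.array([[50,2.5,0],[40,2.5,50],[-50,2.5,0],[-50,2.5,50]],float);I=np.array([[258,169.5],[376.5,191],[253,422],[385.5,422]])
ok,rv,tv=cv2.solvePnP(O,I,K,np.array(c['D']),flags=cv2.SOLVEPNP_ITERATIVE)
R=cv2.Rodrigues(rv)[0];V=np.array(c['view']);F=np.diag([1,-1,-1.]);Rw=V[:3,:3].T@F@R;tw=V[:3,:3].T@(F@tv.ravel()-V[:3,3])
print(Rw,tw,st['position'],cv2.projectPoints(O,rv,tv,K,np.array(c['D']))[0].reshape(-1,2)-I)
E
```

```text
(np.float64(26.011573234692374), array([38.83, 23.45]), array([-0., -0.,  0.]))
(np.float64(34.79208333924439), array([34.64]), array([ 1.  , -3.54,  2.11]))
(np.float64(32.44843911306385), array([35.86]), array([ 0.48, -2.71,  1.88]))
(np.float64(29.334891174646895), array([37.27]), array([-0.07, -1.52,  1.38]))
[[ 0.87  0.48  0.08]
 [ 0.07  0.05 -1.  ]
 [-0.48  0.88  0.01]] [ 428.03 -170.6    80.52] [ 419.11 -195.71  108.74] [[-0.67  0.6 ]
 [ 1.07  0.02]
 [-0.54  0.01]
 [ 0.16 -0.58]]
```

```bash
python3 -m jog '{"commands":[[[0,29,10,0,44],[37,0,0,0,44],[36,0,0,0,44],[0,0,-20,0,44],[0,0,-15,0,44],[0,0,-10,0,44],[0,0,-8,0,44],[0,0,-6,0,44],[0,0,-6,0,44],[0,0,-5,0,44],[0,0,0,0,44]]]}' 20
python3 - <<'E'
from h import *
c=read_camera('wrist')
m=masks_of('plate','wrist')[0];k,_=cv2.findContours(m['region'].astype(np.uint8),0,2);k=max(k,key=cv2.contourArea);print(m['conf'],cv2.approxPolyDP(k,4,True).reshape(-1,2).tolist())
E
```

```text
t: 18.15
position: [491.8, -167.0, 49.2]
ee_rot: [[0.998, 0.067, -0.0], [0.067, -0.998, -0.0], [-0.0, 0.0, -1.0]]
wrist_force: [-4.1, 0.1, 5.2]
grip_width: 45.1
gripper_force: 62.3
0.87 [[357, 155], [247, 158], [253, 301], [261, 311], [259, 410], [383, 406], [376, 324], [378, 303], [384, 300], [384, 182], [359, 182]]
```

```bash
python3 -m jog '{"commands":[[[0,0,-3,0,44],[0,0,-3,0,44],[0,0,0,0,44]]]}' 20
python3 -m jog '{"commands":[[[0,0,-2,0,44],[0,0,-2,0,44],[0,0,0,0,44]]]}' 20
python3 - <<'E'
from h import *
np.set_printoptions(precision=2,suppress=True)
c=read_camera('wrist')
m=masks_of('plate','wrist')[0];k,_=cv2.findContours(m['region'].astype(np.uint8),0,2);k=max(k,key=cv2.contourArea);print(m['conf'],cv2.approxPolyDP(k,4,True).reshape(-1,2).tolist())
E
```

```text
t: 18.55
position: [491.9, -166.8, 43.5]
ee_rot: [[0.998, 0.067, 0.0], [0.067, -0.998, -0.0], [0.0, 0.0, -1.0]]
wrist_force: [-3.8, 0.7, 5.5]
grip_width: 44.6
gripper_force: 54.9
t: 18.85
position: [492.6, -167.5, 41.1]
ee_rot: [[0.998, 0.067, 0.003], [0.067, -0.998, -0.002], [0.003, 0.003, -1.0]]
wrist_force: [-4.7, 0.3, 18.5]
grip_width: 43.7
gripper_force: 8.8
0.95 [[361, 148], [245, 169], [301, 403], [384, 392], [375, 356], [376, 305], [394, 301], [402, 314], [410, 313], [396, 175], [367, 174]]
```

```bash
python3 -m jog '{"commands":[[[0,0,2,0,50],[0,0,2,0,66],[0,0,4,0,70],[0,0,10,0,72],[0,0,0,0,72]]]}' 20
python3 - <<'E'
from h import *
np.set_printoptions(precision=1,suppress=True)
c=read_camera('wrist');o=np.zeros((600,800,3),np.uint8);o[:480,:640]=c['image']
c2=read_camera('side');o[480:600,640:800]=cv2.resize(c2['image'][310:460,270:470],(160,120));o[0:240,640:800]=cv2.resize(c2['image'][95:230,260:350],(160,240),interpolation=3)
c3=read_camera('scene');o[240:480,640:800]=cv2.resize(c3['image'][160:310,365:465],(160,240),interpolation=3)
cv2.imwrite('pics/last.png',o)
m=masks_of('plate','wrist')[0];k,_=cv2.findContours(m['region'].astype(np.uint8),0,2);k=max(k,key=cv2.contourArea);a=cv2.approxPolyDP(k,4,True).reshape(-1,2);print(m['conf'],a.tolist());print(onz(c,a,25))
E
```

```text
t: 19.45
position: [492.5, -167.1, 58.5]
ee_rot: [[0.998, 0.067, 0.002], [0.067, -0.998, -0.001], [0.002, 0.001, -1.0]]
wrist_force: [-0.3, 0.7, -0.9]
grip_width: 71.9
gripper_force: 0.0
0.73 [[357, 144], [256, 163], [305, 381], [411, 365], [388, 166], [362, 169]]
[[ 560.8 -177.8   25. ]
 [ 551.3 -140.3   25. ]
 [ 455.9 -164.3   25. ]
 [ 467.1 -211.    25. ]
 [ 553.5 -190.3   25. ]
 [ 551.6 -180.6   25. ]]
```

View pics/last.png

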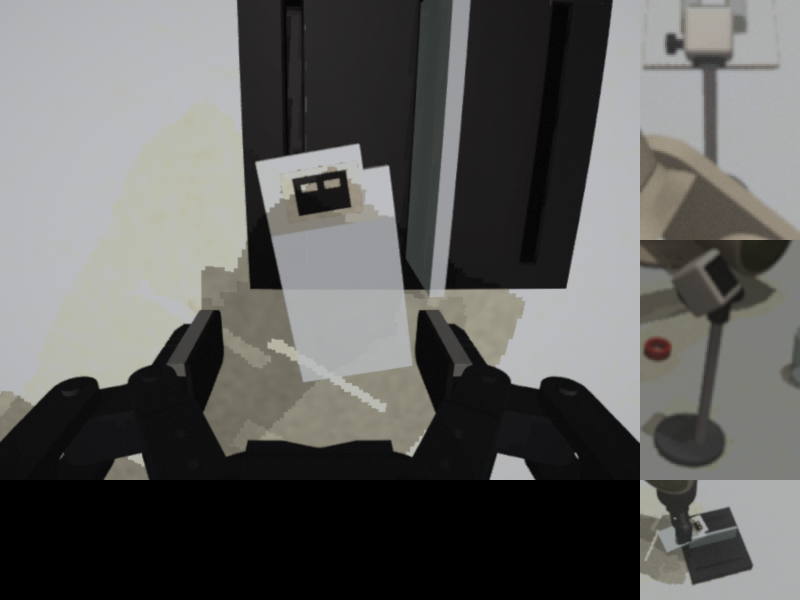

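```bash
python3 -m jog '{"commands":[[[-6,-9,0,0.09,72],[-5,-7.5,-6,0.086,72],[0,0,-15,0,72],[0,0,-10.5,0,72],[0,0,0,0,72],[0,0,0,0,54],[0,0,0,0,44],[0,0,0,0,44],[0,0,0,0,44],[0,0,0,0,44]]]}' 30
python3 - <<'E'
from h import *
c=read_camera('wrist')
m=masks_of('plate','wrist')[0];k,_=cv2.findContours(m['region'].astype(np.uint8),0,2);k=max(k,key=cv2.contourArea);a=cv2.approxPolyDP(k,4,True).reshape(-1,2);print(m['conf'],a.tolist())
g=c['image'].astype(int).mean(2)
print(g[60:260:5,262].astype(int),g[350:460:5,320].astype(int))
E
```

```text
t: 20.65
position: [481.2, -183.3, 26.1]
ee_rot: [[0.971, 0.241, 0.001], [0.241, -0.971, -0.0], [0.001, 0.001, -1.0]]
wrist_force: [-0.9, 2.0, 4.1]
grip_width: 49.2
gripper_force: 30.9
0.59 [[363, 108], [228, 114], [254, 395], [388, 390], [396, 142], [364, 140]]
[ 32  32  33  33  33  32  32  33  32  33  99 188 188 188 188 179 180 182
 180 179 181 181 182 183 181 178 179 179 187 187 185 155 155 155 155 155
 154 154 155 155] [172 171 171 171 171 170 170 170 170 135 107 108 107 106 131 132 132 134
 133 132  12  12]
```

```bash
python3 -m jog '{"commands":[[[0,0,13,0,44],[-10,0,12,0,44],[-30,-6,0,-0.09,44],[-29,-6,0,-0.086,44],[0,0,-18,0,44],[0,0,-14,0,44],[0,0,0,0,44]]]}' 30
python3 - <<'E'
from h import *
np.set_printoptions(precision=2,suppress=True)
c=read_camera('wrist');cv2.imwrite('pics/w9.png',c['image']);edges(c);s=state();print(s['position'])
m=masks_of('plate','wrist')[0];k,_=cv2.findContours(m['region'].astype(np.uint8),0,2);k=max(k,key=cv2.contourArea);a=cv2.approxPolyDP(k,4,True).reshape(-1,2);print(m['conf'],a.tolist())
g=c['image'].astype(int).mean(2)
print(g[80:240:4,262].astype(int),g[370:410:2,320].astype(int))
E
```

```text
t: 21.45
position: [411.1, -195.0, 17.5]
ee_rot: [[0.998, 0.066, -0.002], [0.066, -0.998, 0.002], [-0.002, -0.002, -1.0]]
wrist_force: [0.3, -0.4, -0.9]
grip_width: 49.0
gripper_force: 31.4
262 198 3 211 -5
370 208 5 228 0
380 208 6 229 0
320 436 7 396 -17
[ 411.62 -195.2    18.3 ]
0.65 [[364, 108], [228, 113], [254, 395], [388, 392], [397, 143], [363, 139]]
[ 66 130 131 132 133 133 133 129 133 133 133 133 133 130 131 132 132 132
 131 126 127 127 127 128 128 126 124 124 126 124 132 133 133 119 119 118
 119 119 119 119] [116 116 116 116 116 117 117 117 117 117 117 117 113  73  69  69  69  69
  69  70]
```

```bash
cat >> h.py <<'E'
def pnp(c,I):
    K=np.array([[c['fx'],0,c['cx']],[0,c['fy'],c['cy']],[0,0,1.]])
    O=np.array([[50,2.5,0],[40,2.5,50],[-50,2.5,0],[-50,2.5,50]],float)
    ok,rv,tv=cv2.solvePnP(O,np.array(I,float),K,np.array(c['D'],float));R=cv2.Rodrigues(rv)[0];V=np.array(c['view']);F=np.diag([1,-1,-1.])
    e=np.abs(cv2.projectPoints(O,rv,tv,K,np.array(c['D']))[0].reshape(-1,2)-I).max()
    return V[:3,:3].T@F@R,V[:3,:3].T@(F@tv.ravel()-V[:3,3]),e
E
python3 - <<'E'
from h import *
np.set_printoptions(precision=2,suppress=True)
c=read_camera('wrist')
r=least_squares(lambda v:rows(c,0,v[0],v[1])-[110,208,395],[29,5]);print(r.x,r.fun);print(fit(c,[110,208,395],r.x[1]))
print(pnp(c,[[228,111],[397,142],[254,395],[388.5,394]]))
print(onz(c,[[228,111],[364,108]],17),onz(c,[[254,395],[388,394]],17))
E
```

```text
[20.99  6.46] [-0.5   0.81 -0.34]
(np.float64(1.0198835854311183), array([21.03]), array([-0.39,  0.22,  0.29]))
(array([[ 1.  , -0.01,  0.09],
       [ 0.09,  0.02, -1.  ],
       [ 0.01,  1.  ,  0.02]]), array([ 439.05, -168.89,   12.74]), np.float64(0.5205793525150568))
[[ 488.96 -164.52   17.  ]
 [ 492.33 -204.06   17.  ]] [[ 390.84 -173.92   17.  ]
 [ 394.53 -222.71   17.  ]]
```

```bash
python3 -m jog '{"commands":[[[5,0,0,0,44],[3,0,0,0,44],[1,0,0,0,44],[0,0,0,0,44]]]}'
python3 -m jog '{"commands":[[[0.7,0,0,0,44],[0,0,0,0,44]]]}'
```

```text
t: 22.0
position: [420.6, -195.3, 18.8]
ee_rot: [[0.998, 0.067, -0.001], [0.067, -0.998, 0.0], [-0.001, -0.0, -1.0]]
wrist_force: [-4.7, -2.6, -0.1]
grip_width: 49.3
gripper_force: 31.4
t: 22.2
position: [420.7, -195.2, 18.7]
ee_rot: [[0.998, 0.067, -0.003], [0.067, -0.998, 0.001], [-0.003, -0.001, -1.0]]
wrist_force: [-7.9, -2.9, -0.5]
grip_width: 49.0
gripper_force: 31.4
```

```bash
python3 -m jog '{"commands":[[[0.3,0,4.1,0,44],[0.4,0,4.1,0,44],[0.6,0,4.1,0,44],[0.8,0,4,0,44],[1,0,4,0,44],[1.1,0,4,0,44],[1.3,0,3.9,0,44],[1.5,0,3.8,0,44],[1.7,0,3.8,0,44],[1.9,0,3.6,0,44],[0,0,0,0,44]]]}'
python3 - <<'E'
from h import *
np.set_printoptions(precision=2,suppress=True)
c=read_camera('wrist');edges(c)
m=masks_of('plate','wrist')[0];k,_=cv2.findContours(m['region'].astype(np.uint8),0,2);k=max(k,key=cv2.contourArea);a=cv2.approxPolyDP(k,4,True).reshape(-1,2);print(m['conf'],a.tolist())
g=c['image'].astype(int).mean(2)
print(g[80:240:4,262].astype(int),g[380:430:2,320].astype(int))
E
```

```text
t: 23.3
position: [432.7, -195.5, 58.6]
ee_rot: [[0.998, 0.067, 0.001], [0.067, -0.998, -0.001], [0.001, 0.001, -1.0]]
wrist_force: [-0.1, -0.2, -0.2]
grip_width: 49.2
gripper_force: 31.9
262 165 18 139 -7
370 209 6 239 -1
380 209 7 244 -2
320 413 1 399 -15
0.95 [[238, 113], [251, 396], [386, 397], [399, 147], [367, 145], [366, 112]]
[ 28  27  28  28  29  29  30  29 126 155 155 155 156 151 150 132 146 131
 130 129 110 129 156 156 156 156 156 156 155 155 155 155 155 155 155 146
 143 143 144 144] [143 143 143 143 144 143 143 143 142 131 102 102 103 104 104 104 106 107
 108 107 108 108 109 109 109]
```

```bash
python3 -m jog '{"commands":[[[-18,0,0,0,44],[0,0,-20,0,44],[0,0,-18,0,44],[3,0,0,0,44],[3,0,0,0,44],[0,0,0,0,44]]]}' 20
python3 -m jog '{"commands":[[[1.5,0,0,0,44],[0.7,0,0,0,44],[0,0,0,0,44]]]}' 20
```

```text
t: 24.0
position: [421.0, -195.6, 20.8]
ee_rot: [[0.998, 0.067, 0.001], [0.067, -0.998, -0.001], [0.001, 0.001, -1.0]]
wrist_force: [-1.4, 0.5, 0.3]
grip_width: 49.2
gripper_force: 31.9
t: 24.3
position: [421.5, -195.3, 20.4]
ee_rot: [[0.998, 0.067, -0.002], [0.067, -0.998, 0.0], [-0.002, -0.0, -1.0]]
wrist_force: [-6.7, -2.4, 0.4]
grip_width: 48.8
gripper_force: 31.9
```

```bash
python3 -m jog '{"commands":[[[0.8,0,0,0,44],[0.7,0,0,0,44],[0.3,0,3,0,44],[0.4,0,3,0,44],[0.5,0,3,0,44],[0,0,0,0,44]]]}' 20
python3 - <<'E'
from h import *
np.set_printoptions(precision=2,suppress=True)
c=read_camera('wrist');edges(c)
m=masks_of('plate','wrist')[0];k,_=cv2.findContours(m['region'].astype(np.uint8),0,2);k=max(k,key=cv2.contourArea);a=cv2.approxPolyDP(k,4,True).reshape(-1,2);print(m['conf'],a.tolist())
E
```

```text
t: 24.9
position: [423.4, -194.9, 29.3]
ee_rot: [[0.998, 0.067, -0.004], [0.067, -0.998, 0.001], [-0.004, -0.002, -1.0]]
wrist_force: [-9.9, -3.3, -2.3]
grip_width: 48.8
gripper_force: 31.7
262 148 0 210 -6
370 211 4 237 0
380 211 4 252 -2
320 414 9 405 -20
0.96 [[245, 119], [250, 403], [386, 405], [396, 152], [366, 148], [366, 119]]
```

```bash
python3 -m jog '{"commands":[[[1.1,0,3,0,44],[1.1,0,3,0,44],[1.2,0,3,0,44],[1.3,0,3,0,44],[1.4,0,3,0,44],[0,0,0,0,44]]]}' 20
python3 - <<'E'
from h import *
np.set_printoptions(precision=2,suppress=True)
c=read_camera('wrist');edges(c)
m=masks_of('plate','wrist')[0];k,_=cv2.findContours(m['region'].astype(np.uint8),0,2);k=max(k,key=cv2.contourArea);a=cv2.approxPolyDP(k,4,True).reshape(-1,2);print(m['conf'],a.tolist())
y=a[:,1];print(fit(c,[y.min(),214,y.max()+1],6.5))
E
```

```text
t: 25.6
position: [430.0, -194.8, 44.3]
ee_rot: [[0.998, 0.067, -0.003], [0.067, -0.998, 0.001], [-0.003, -0.001, -1.0]]
wrist_force: [-4.9, -1.1, -2.7]
grip_width: 48.9
gripper_force: 31.8
262 138 54 146 -1
370 219 4 228 0
380 219 5 247 -2
320 391 2 416 -16
0.75 [[251, 138], [248, 412], [386, 415], [388, 165], [361, 164], [359, 138]]
(np.float64(24.53324989806861), array([24.83]), array([-0.17,  2.23, -1.92]))
```

```bash
python3 -m jog '{"commands":[[[1.7,0,3.3,0,44],[1.8,0,3.2,0,44],[1.9,0,3.1,0,44],[2.1,0,3,0,44],[2.2,0,2.9,0,44],[2.3,0,2.8,0,44],[2.4,0,2.6,0,44],[2.4,0,2.4,0,44],[0,0,0,0,44]]]}' 20
python3 - <<'E'
from h import *
np.set_printoptions(precision=2,suppress=True)
c=read_camera('wrist');edges(c)
m=masks_of('plate','wrist')[0];k,_=cv2.findContours(m['region'].astype(np.uint8),0,2);k=max(k,key=cv2.contourArea);a=cv2.approxPolyDP(k,4,True).reshape(-1,2);print(m['conf'],a.tolist())
y=a[:,1];print(fit(c,[y.min(),225,y.max()+1],6.5))
E
```

```text
t: 26.6
position: [447.1, -194.5, 67.6]
ee_rot: [[0.998, 0.067, -0.003], [0.067, -0.998, 0.002], [-0.003, -0.002, -1.0]]
wrist_force: [-4.4, 1.6, -1.7]
grip_width: 48.6
gripper_force: 31.2
262 176 49 141 -3
370 239 6 256 0
380 239 6 221 -1
320 443 0 431 -10
0.8 [[261, 176], [245, 429], [392, 428], [378, 196], [355, 194], [352, 177]]
(np.float64(42.44345867334), array([28.35]), array([-4.56,  9.43, -3.87]))
```

```bash
python3 - <<'E'
from h import *
np.set_printoptions(precision=2,suppress=True)
c=read_camera('wrist')
for h in (None,6.5,9): print(fit(c,[176.5,239.5,430.5],h))
R,t,e=pnp(c,[[261,176.5],[378.5,196.5],[244.5,430.5],[392,430]]);print(R,t,e,np.degrees(np.arcsin(-R[2,0])))
s=state();print(s['position'])
E
python3 - <<'E'
import sys;sys.path.insert(0,'.')
from rd import *
# better reader features: foot ellipse & post from masks, print row extents
for n in cs:
    m=M[n];ys,xs=np.nonzero(m);print(n,[(int(r),int(xs[ys==r].min()),int(xs[ys==r].max())) for r in range(ys.min(),ys.max()+1,6)])
E
```

```text
(np.float64(42.42913307882537), array([31.5 ,  9.18]), array([ 0.,  0., -0.]))
(np.float64(44.095807066382086), array([29.85]), array([ 0.31, -0.64,  0.25]))
(np.float64(42.54678068956811), array([31.39]), array([ 0.02, -0.05,  0.02]))
[[ 0.76  0.65  0.07]
 [ 0.05  0.05 -1.  ]
 [-0.65  0.76  0.01]] [ 457.91 -169.47   44.58] 0.46547398107395566 40.39635810326779
[ 446.95 -194.48   67.42]Traceback (most recent call last):
  File "<stdin>", line 2, in <module>
  File "rd.py", line 5, in <module>
    M={n:max(masks_of('reader',n),key=lambda m:m['region'].sum())['region'] for n in cs}
         ~~~^^^^^^^^^^^^^^^^^^^^^^^^^^^^^^^^^^^^^^^^^^^^^^^^^^^^^
ValueError: max() iterable argument is empty
```

```bash
python3 -m jog '{"commands":[[[1.3,0,1.3,0,44],[1.3,0,1.3,0,44],[0,0,0,0,44],[-6,0,6,0,44],[-10,10,20,0,44],[0,0,0,0,44]]]}' 30
python3 - <<'E'
from h import *
import pickle
np.set_printoptions(precision=2,suppress=True)
pickle.dump({n:{k:v for k,v in read_camera(n).items()} for n in('scene','side')},open('cams.pkl','wb'))
c=read_camera('wrist');edges(c);s=state();print(s['position'],s['t'])
m=masks_of('plate','wrist')[0];k,_=cv2.findContours(m['region'].astype(np.uint8),0,2);k=max(k,key=cv2.contourArea);a=cv2.approxPolyDP(k,4,True).reshape(-1,2);print(m['conf'],a.tolist())
for h in (None,6.5,9): print(fit(c,[a[:,1].min()+.5,240.5,a[:,1].max()+1],h))
E
```

```text
t: 27.55
position: [434.7, -185.2, 98.3]
ee_rot: [[0.998, 0.067, 0.004], [0.067, -0.998, -0.002], [0.003, 0.003, -1.0]]
wrist_force: [0.3, -0.4, -1.3]
grip_width: 49.1
gripper_force: 31.6
262 145 43 178 -2
370 241 6 244 -1
380 241 7 225 -4
320 426 1 432 -7
[ 435.03 -185.69   96.24] 27.7
0.86 [[263, 178], [245, 429], [391, 431], [377, 200], [355, 198], [351, 178]]
(np.float64(43.831728255703034), array([30.65,  6.54]), array([-0., -0.,  0.]))
(np.float64(43.85399805331454), array([30.63]), array([ 0.  , -0.01,  0.  ]))
(np.float64(42.29503001221402), array([32.15]), array([-0.27,  0.59, -0.25]))
```

```bash
cat > off.py <<'E'
import pickle,sys
import numpy as np,cv2
from h import proj,onz,ray
from scipy.optimize import least_squares
np.set_printoptions(precision=2,suppress=True)
C=pickle.load(open('cams.pkl','rb'))
im={n:cv2.imread(f'pics/{n}0.png') for n in C}
box={'scene':(360,255,432,308),'side':(262,185,336,232)}
E
python3 - <<'E'
from off import *
for n in C:
    g=cv2.cvtColor(im[n],6);x0,y0,x1,y1=box[n];s=g[y0:y1,x0:x1]
    m=(s<75).astype(np.uint8);k,l,st,ce=cv2.connectedComponentsWithStats(m);i=1+st[1:,4].argmax();print(n,st[i],ce[i]+[x0,y0])
    q=np.argwhere(l==i)
    for r in range(q[:,0].min(),q[:,0].max()+1,3):
        k=q[q[:,0]==r,1]+x0;print(r+y0,k.min(),k.max(),end='; ')
    print()
    b=(375,165,435,262) if n=='scene' else (270,92,330,190)
    print(g[b[1]:b[3]:4,b[0]:b[2]:2])
E
```

```text
scene [  14    0   44   47 1285] [396.04 282.97]
255 403 409; 258 403 408; 261 403 408; 264 402 407; 267 402 407; 270 380 407; 273 377 409; 276 375 413; 279 374 415; 282 374 417; 285 374 417; 288 374 417; 291 376 416; 294 378 415; 297 382 412; 300 388 407; 
[[ 87  87  86  85  86  87  87  87  90  92  94  88  65  64  63  61  54  57
   75  83  82  83  82  81  79  75  74  74  74  73]
 [ 99  99 100 100  99 100  99  98  99  99  99  93  67  63  73  93 113 117
  104  68  61  82  83  83  83  82  83  83  80  77]
 [ 90  92  88  91  88  90  87  77  73  69  68  78  92 106 116 115  90  53
   24  23  23  43  77  84  83  85  84  83  82  83]
 [ 75  78  79  89  96  81  84  97  93  92  91  87  85  98 104  60  22  24
   25  25  24  24  34  71  85  84  85  86  85  84]
 [118 118 118 118 118 115  98  87  79  71  65  63  63  68  88 103  69  27
   25  27  25  25  24  27  60  83  85  86  84  84]
 [117 117 117 118 114  79  63  61  60  61  62  61  63  63  65  81 102  83
   36  24  26  26  24  25  25  48  79  83  76  68]
 [117 118 118 118 118 113  75  58  60  60  61  61  62  61  62  63  74  98
  100  49  24  24 
[... 4938 characters left out ...]
144  90  69  67  88 142
  146 147 147 145 147 146 145 148 147 144 146 146]
 [146 148 146 146 147 144 146 145 146 146 145 146 145  91  70  66  85 140
  145 145 147 146 144 147 146 146 147 145 148 148]
 [147 145 147 146 144 146 147 147 144 146 146 148 144 100  65  68  80 140
  146 145 147 146 145 145 147 146 147 144 146 148]
 [146 149 145 148 147 145 146 148 145 145 147 145 145  99  68  69  77 140
  145 147 148 145 146 145 146 145 146 146 147 147]
 [146 146 147 149 146 146 146 146 146 145 145 148 143 101  72  65  81 137
  146 147 145 147 148 146 146 147 146 146 148 147]
 [146 146 146 147 145 147 145 145 144 146 146 146 145 111  68  68  81 141
  146 148 147 146 146 147 146 147 146 147 143 147]]
```

```bash
python3 - <<'E'
from off import *
a=np.linspace(0,2*np.pi,180)
def res(p):
    x,y,ps,tf=p;cz,sz=np.cos(ps),np.sin(ps);R=np.array([[cz,-sz,0],[sz,cz,0],[0,0,1]]);T=lambda P:np.atleast_2d(P)@R.T+[x,y,0]
    o=[]
    for n,(l,r,b) in dict(scene=(373.7,417.6,301.3),side=(278.2,320.6,225.5)).items():
        P=np.vstack([np.c_[30+50*np.cos(a),50*np.sin(a),0*a+z] for z in (0,tf)]);q=proj(C[n],T(P));o+=[q[:,0].min()-l,q[:,0].max()-r,(q[:,1].max()-b)]
    for n,L in dict(scene=((229,410.2),(245,407.6)),side=((140,299.3),(170,299.5))).items():
        zz=np.linspace(20,250,60);q=proj(C[n],T(np.c_[0*zz+45,0*zz,zz]))
        for row,col in L:o.append(np.interp(row,q[::-1,1],q[::-1,0])-col)
    u=.7071;q=proj(C['side'],T([[-25*u,0,235+25*u]]))[0];o+=[(q[0]-299)*1,0.5*(q[1]-123)]
    # lens-face corner left-most of head in scene
    return np.array(o)
for ps0 in (1.2,1.4,1.6):
    r=least_squares(res,[540,215,ps0,10]);print(r.x,r.cost,r.fun)
x,y,ps,_=r.x;X=np.array([np.cos(ps),np.sin(ps),0])
F=np.array([x,y,235])-.7071*120*X-[0,0,.7071*120];print('focus',F,X)
L=np.array([x,y,235.]);print(proj(C['scene'],[L,L+.7071*60*(X+[0,0,1])]),proj(C['side'],[L]))
s=np.radians(43.8);Xp=np.cos(s)*X-[0,0,np.sin(s)];N=np.sin(s)*X+[0,0,np.cos(s)];Z=np.cross(Xp,N)
piv=F-54.4*Xp-2.5*N+2*Z;print('pivot',piv,'TCP',piv+[0,0,6.5],'Z',Z)
E
```

```text
[539.48 224.35   1.41   0.  ] 7.929785584963503 [-0.83  0.01  1.7  -0.79  1.28 -0.47  0.28  0.45 -0.66 -0.43 -0.37  2.96]
[539.48 224.35   1.41   0.  ] 7.92978554142168 [-0.83  0.01  1.7  -0.79  1.28 -0.47  0.28  0.45 -0.66 -0.43 -0.37  2.96]
[539.48 224.35   1.41   0.  ] 7.929785616361122 [-0.83  0.01  1.7  -0.79  1.28 -0.47  0.28  0.45 -0.66 -0.43 -0.37  2.96]
focus [525.56 140.65 150.15] [0.16 0.99 0.  ]
[[394.08 193.73]
 [416.25 181.82]] [[298.62 131.09]]
pivot [520.81  99.88 186.  ] TCP [520.81  99.88 192.5 ] Z [ 0.99 -0.16 -0.  ]
```

```bash
python3 -m jog '{"commands":[[[0,10,25,0.06,44],[4,20,25,0.12,44],[8,30,20,0.145,44],[10,35,15,0.145,44],[12,40,10,0.145,44],[12,40,1,0.145,44],[12,35,0,0.145,44],[11,30,0,0.145,44],[8,22,0,0.125,44],[6,15,0,0.1,44],[3,8,0,0.068,44],[0,0,0,0,44]]]}' 30
python3 - <<'E'
from h import *
np.set_printoptions(precision=2,suppress=True)
c=read_camera('wrist');edges(c);s=state();print(s['position'],s['t'],s['ee_rot'][:,0])
m=masks_of('plate','wrist')[0];k,_=cv2.findContours(m['region'].astype(np.uint8),0,2);k=max(k,key=cv2.contourArea);a=cv2.approxPolyDP(k,4,True).reshape(-1,2);print(m['conf'],a.tolist())
print(fit(c,[a[:,1].min()+.5,241,a[:,1].max()+1],6.5))
for n in ('scene','side'):
    c=read_camera(n);cv2.imwrite(f'pics/{n}9.png',c['image'])
    for q in ('label','plate'):
        for m in masks_of(q,n)[:1]:
            ys,xs=np.nonzero(m['region']);print(n,q,m['conf'],m['location'],xs.min(),xs.max(),ys.min(),ys.max())
    print(proj(c,[[525.6,140.65,150.15]]))
E
```

```text
t: 28.95
position: [521.0, 100.5, 191.3]
ee_rot: [[0.158, 0.987, -0.001], [0.987, -0.158, 0.0], [0.0, -0.001, -1.0]]
wrist_force: [-0.2, -0.5, -1.3]
grip_width: 49.3
gripper_force: 31.6
262 176 1 210 -16
370 241 10 217 -16
380 241 11 232 -7
320 432 3 442 0
[520.79  99.82 191.38] 29.0 [ 0.16  0.99 -0.  ]
0.75 [[263, 179], [245, 430], [392, 429], [377, 197], [356, 198], [351, 178]]
(np.float64(45.42377346042612), array([30.34]), array([ 0.52, -1.03,  0.39]))
scene label 0.56 [344.0, 206.4] 325 364 182 223
scene plate 0.8 [350.1, 208.8] 337 363 185 223
[[355.15 214.65]]
side plate 0.69 [303.6, 194.9] 289 316 195 198
[[299.73 194.26]]
```

```bash
python3 - <<'E'
from off import *
p=np.array([520.8,99.9,191.4]);f=np.array([.158,.987,0]);s=np.radians(44.3);u=np.array([0,0,1.])
X=np.cos(s)*f-np.sin(s)*u;N=np.sin(s)*f+np.cos(s)*u;Z=np.cross(X,N);piv=p-[0,0,6.5]
P=lambda x,y,z:piv+X*(x+19.5)+N*y+Z*(z-25)
for n in C: print(n,'corners',proj(C[n],[P(50,2.5,0),P(50,2.5,40),P(40,2.5,50),P(20,2.5,50),P(20,2.5,0)]).round(1).tolist(),'label',proj(C[n],[P(35,2.5,23)]),'lblcorners',proj(C[n],[P(25,2.5,8),P(25,2.5,38),P(45,2.5,8),P(45,2.5,38)]).round(1).tolist())
print('label w',P(35,2.5,23),'err to focus',P(35,2.5,23)-[525.6,140.65,150.15])
g=cv2.cvtColor(cv2.imread('pics/scene9.png'),6);print(g[196:230:2,336:372:2])
g=cv2.cvtColor(cv2.imread('pics/side9.png'),6);print(g[186:204:1,284:322:2])
E
```

```text
scene corners [[364.5, 215.8], [355.0, 224.6], [349.8, 223.0], [344.3, 215.3], [356.6, 204.6]] label [[355.08 215.13]] lblcorners [[356.0, 208.2], [348.7, 214.6], [361.3, 215.6], [354.1, 222.2]]
side corners [[287.6, 195.4], [308.3, 195.0], [313.6, 194.8], [314.0, 194.4], [287.4, 194.9]] label [[299.59 194.95]] lblcorners [[291.7, 194.9], [307.6, 194.6], [291.8, 195.3], [307.3, 195.0]]
label w [525.26 140.44 148.63] err to focus [-0.34 -0.21 -1.52]
[[ 51  79 115 112 106 105 104  98  90  88  79  78  80  78  80  78  79  79]
 [ 51  86 114 107 106 105 105 105  95  81  79  79  80  79  79  78  78  78]
 [ 51  90 113 107 105 105 105 105 102  86  80  80  78  78  77  78  78  77]
 [ 51  87 107 106 105 104 104 104 102  97  83  79  79  78  77  77  80  78]
 [ 50  86 106 106 105 104 105 103 103 103  91  80  79  79  78  78  77  79]
 [ 70  90 106 105 104 102 103 103 104  91  72  74  80  80  78  79  78  79]
 [ 88  79 100 104 103 103 103 103  93  74  65  67  78  79  80  79  79  79]
 [ 91  85  81 100 103 103 102  92  76  61  51  69  93  84  78  79  77  78]
 [ 92  87  74  87 102 100  86  73  58  35  35  
[... 1387 characters left out ...]
 102 102 104 102 111 111 113 116 116  76  64
   54]
 [ 57  67  99 119 119 121 126 124 123 124 126 127 127 128 125 122  84  69
   48]
 [ 58  75 109 128 127 126 128 128 130 125 126 127 127 128 127 120  88  70
   50]
 [ 61  71 104 117 115 115 120 118 114 111 110 112 113 105 106 104  78  67
   69]
 [ 64  64  85  96  91  95  92  92  87  85  88  89  86  87  83  76  65  75
  107]
 [ 71  70  71  79  73  75  70  76  77  70  71  72  72  72  71  69  60  72
  124]
 [ 73  66  63  71  66  61  69  71  72  72  65  67  67  65  69  71  63  73
  114]
 [ 71  67  61  73  67  67  68  70  73  66  65  69  70  68  73  76  70  74
   98]
 [ 69  70  65  68  64  62  56  61  65  62  68  70  71  67  67  74  79  75
   86]]
```

```bash
python3 -m jog '{"commands":[[[0,0,1.5,0,44],[0,0,0,0,44],[0,0,0,0,44],[0,0,0,0,44]]]}' 30
python3 -c "
from h import *
c=read_camera('wrist');m=masks_of('plate','wrist')[0];ys,xs=np.nonzero(m['region']);print(ys.min(),ys.max(),xs.min(),xs.max(),state()['position'],state()['t'],abs(state()['dq']).max())
print(close_job())"
```

```text
t: 29.75
position: [520.6, 99.7, 193.6]
ee_rot: [[0.16, 0.987, 0.0], [0.987, -0.16, -0.0], [-0.0, 0.0, -1.0]]
wrist_force: [-0.1, 0.8, -0.3]
grip_width: 49.0
gripper_force: 31.6
178 431 246 393 [520.61338845  99.69444821 193.50320819] 29.85 0.002064084457212031
the job is handed in; nothing more can be done
None
```

I handed the job in at 29.9 s with the notched plate held still by its clear end, label up and tilted about 44–45° toward the lens, within an estimated few millimetres of the focus point; to get that tilt I had to lay it on the bench and regrip it (once off the rack top), and the blank, reader, bottle, beaker and ring were never knowingly touched.

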